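# Pack the last cracker carton and lock the row

### The arm

A 7-joint arm with a two-finger parallel gripper is mounted at the origin on the work surface. World frame = base frame: x ahead of the robot, y to its left, z up, the work surface at z = 0. Lengths are in mm, angles in rad, forces in N, time in s.
With the tool pointing down it reaches from about 425 to 875 mm from the base axis. Payload 8.4 kg.
Tool frame: the origin (TCP) lies on the centre line of the jaws, within the pads' length; the fingertips stand 17 mm ahead of it and the grasp point (between the pads) lies 2 mm behind it (env.tips_ahead is the distance from the TCP to the fingertips, in mm); z points along the fingers, y is the line along which they close (so a half turn about z gives the same grasp; the last joint's range is limited). The gripper opens to 87 mm and grips with 3 to 60 N. Pads are 19 mm wide; open, the fingers measure 117 mm over their backs; the gripper's body (75 mm by 190 mm) begins 51 mm behind the grasp point.
Start: joints at [1.046, 0.333, 0.04, 1.465, -0.013, 1.343, -0.059], TCP at [268.457, -591.942, 239.546] pointing down, gripper open.
Joint ranges: [-2.58, 2.58], [-0.38, 2.09], [-1.3, 1.39], [0.25, 2.4], [-1.5, 4.64], [0.08, 2.09], [-2.65, 2.65]. Speed limits (rad/s): [2.22, 2.22, 2.79, 2.79, 3.14, 3.14, 3.14].

### API

Orientations are given as a 3x3 rotation matrix whose columns are the frame's x, y, z axes.
In Python, from workcell import env, claw, kin, telemetry, cams, sign_off gives the robot as it stands. Calls block until the motion is done:
- env.move_ptp(position, orientation): joint-space move of the TCP to a pose.
- env.line_to(position, orientation=None, max_speed=150): straight line of the TCP; orientation=None keeps the orientation; max_speed is the mean speed in mm/s.
- env.goto_joints(angles): joint-space move.
- claw.grip(opening, newtons=None): finger opening in mm; newtons is the grip in N (None keeps the last); returns when the fingers have stopped.
- env.pause(seconds).
- kin.solve_ik(position, orientation): joint angles nearest the present ones, or None.
- telemetry.state(): the state.
- cams.read_camera(name): name is "scene" or "top" or "wrist"; returns the picture (384x512x3 uint8, blue, green, red); there is no depth.
- cams.camera_info(name): a dict with "mtx" (3x3 intrinsics, pixels), "extrinsics" (4x4, takes a point from camera to world coordinates). Camera axes: x right, y down, z forward; pixel columns grow to the right and rows downward; lengths in mm; the calibration is good to about 2 mm. A picture is of the moment at which its call begins: read the wrist's pose just before it. camera_info takes no time and is no camera call; for the wrist camera it gives the pose at the moment of the call.
A pose or a line that the arm cannot do raises env.Unreachable and nothing moves.
- sign_off(): hands the job in; it is judged then, once.
The state is a dict: "time": time; "q": joint angles; "qvel": joint speeds; "joint_efforts": joint torques, N m; "tcp_pos": TCP position; "tcp_rot": TCP orientation; "wrist_force": force on the tool from outside, world axes, zero at the start; "wrist_torque": the same for the moment, N m; "gripper_width": finger opening in mm; "gripper_force": force on a finger pad.
Only numpy, scipy, OpenCV 4.12 (cv2) and the standard library are available. Lean on these libraries where they do the work, as an engineer would, in place of code of your own. Each camera call takes 0.05 s, during which the arm holds its last target. There are 200 camera calls.

### The job

Take the cracker carton leaning on the sloped stand and set it down upright (not dropped) in the packing tray, between the two cartons already standing there and the blue sliding stop. Then slide the stop up until all three cartons stand snug against the tray's end wall, and only then press the red end of the stop's rocker catch so that it snaps over and locks. Let go of everything and leave the jar, the brush and the stack of crackers alone.

Things in the scene. Friction and masses are not known exactly. Their poses are not given: they have to be found in the camera images.
- tray: Fixed wooden packing tray. Origin on the table under the packing space; y along it towards the end wall, x across (away from the robot at yaw 0), z up. Floor top z = 12 mm. End wall: inner face y = +120 mm, 12 mm thick, top z = 110 mm. Side rails: inner faces x = -67 and +67 mm, tops z = 32 mm. Floor from y = -160 to +132 mm. An aluminium guide bar, top z = 26 mm, runs along y at x = +97 mm.
- stop (a joint): Travel of the blue sliding stop along the tray's y, in m, 0 to 0.19, growing towards the end wall. Its front face lies at tray y = -100 mm + travel, so three 32 mm cartons are snug at 0.124. It takes about 3 N to slide and stays where left. The plate is 110 mm wide, 10 mm thick, from z = 16 to 100 mm; a black handle stands on it.
- stop_handle (a point): Point on the black upright handle post of the stop, 178 mm above the table, in the post's middle. The post is 24 mm across (tray x) by 14 mm (tray y), from the plate's top at z = 100 mm up to z = 200 mm; its middle is 8 mm behind the stop's front face. Axes as the tray's.
- stop_face (a point): Point on the stop's front face at tray x = 0, 60 mm above the table; axes as the tray's.
- catch (a joint): Angle of the weighted rocker catch that rides on the stop's shoe over the guide bar, in rad: 0 open (red end up), 0.6 locked (red end down). Its 0.3 kg lies above its pivot, so it tips over centre at 0.3 and falls to whichever side it is on. About 0.6 N down on the red end moves it. It does not itself hold or move the stop.
- catch_red (a point): Where to press: upper face of the rocker's red end, 36 mm out from its middle; about 105 mm above the table open, 84 mm locked (and 18 mm farther from the end wall). The rocker is 84 mm long (tray y), 24 mm wide, 16 mm thick, its middle 22 mm above its pivot, which is at tray x = +97 mm, z = 66 mm, 5 mm behind the stop's face. Red half away from the end wall.
- stand: Fixed bamboo stand that holds a carton leaning 25 degrees from vertical. Origin on the table; the middle of the carton's underside lies at stand x = +100 mm, 45 mm above the table. At yaw 0 the carton's top leans to -x (towards the robot). Base 150 x 130 mm, centred at x = +85 mm; a low back board reaches 48 mm up the carton's under face; a ledge carries its lower edge.
- pack_c: The carton to pack, starting on the stand: kraft-brown box with a yellow disc on each broad face and a red band round its top, 0.1 to 0.25 kg. 32 mm thick (its x), 120 mm wide (its y), 120 mm tall (its z, towards the red band). Origin at the centre of its underside. Its upper part is free on both broad faces.
- pack_a: Identical carton already standing upright in the tray next to the end wall (its x along the tray's y). Origin at the centre of its underside.
- pack_b: Identical carton already standing upright in the tray beside pack_a, on the stop's side. Origin at the centre of its underside.
- jar: Bystander: closed jar, 60 mm across, 100 mm tall, behind the tray (on its far side). Origin at the centre of its underside.
- brush: Bystander: brush 170 mm long lying in front of the tray (robot side). Origin at the middle of its underside.
- crackers: Bystander: stack of yellow round crackers, 112 mm across, 41 mm tall, in front of the stand (robot side). Origin at the centre of its underside.
Mind the look-alikes: they are no part of the job. What is shaped like the pack_c but black or turquoise is not meant.

How it is judged:
By the outcome, as a careful person would: the job done as asked, in the order asked, and still so for the second after the job is handed in, with the robot touching nothing.
It also fails if it takes over 58 s, if anything falls off the work surface, if the arm or the gripper's body presses on something with over 40 N, if the wrist force passes 120 N, or if a joint passes its speed limit or range.

## Working session

There is one attempt and no reset: what is moved stays moved. The work goes in short steps, each a Python script; the robot and the scene stay as the last script left them, time stands still between calls to the robot, and variables do not carry over. Pictures are saved under pics/ and viewed, at most 10 in all, crops included, and the job is handed in when it is done.

```bash
ls; mkdir -p pics
python3 - <<'E'
from workcell import env,cams,telemetry
import cv2
for n in ("scene","top"):
    cv2.imwrite(f"pics/{n}0.png",cv2.resize(cams.read_camera(n),(800,600),interpolation=cv2.INTER_CUBIC))
    i=cams.camera_info(n);print(i["mtx"],i["extrinsics"])
print(telemetry.state()["time"])
E
```

```text
pics
[[476.85250711   0.         251.41636109]
 [  0.         476.85250711 186.84406246]
 [  0.           0.           1.        ]] [[ 1.48051920e-01  5.70840122e-01 -8.07602739e-01  1.54315352e+03]
 [ 9.88921159e-01 -9.43272616e-02  1.14618099e-01 -2.14160110e+02]
 [-1.07503453e-02 -8.15624866e-01 -5.78481208e-01  8.33618158e+02]
 [ 0.00000000e+00  0.00000000e+00  0.00000000e+00  1.00000000e+00]]
[[488.29491413   0.         253.55618214]
 [  0.         488.29491413 192.15699488]
 [  0.           0.           1.        ]] [[-2.69517365e-02 -9.90438902e-01  1.35293697e-01  3.24093388e+02]
 [-9.99596919e-01  2.79106682e-02  5.19565052e-03 -6.99476375e+01]
 [-8.92211189e-03 -1.35099131e-01 -9.90791916e-01  1.49810383e+03]
 [ 0.00000000e+00  0.00000000e+00  0.00000000e+00  1.00000000e+00]]
0.1
```

View pics/scene0.png

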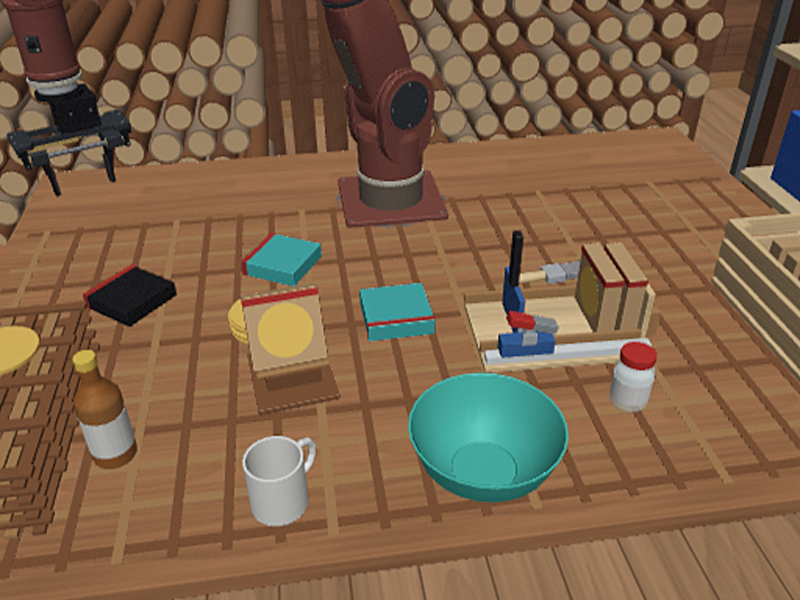

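View pics/top0.png

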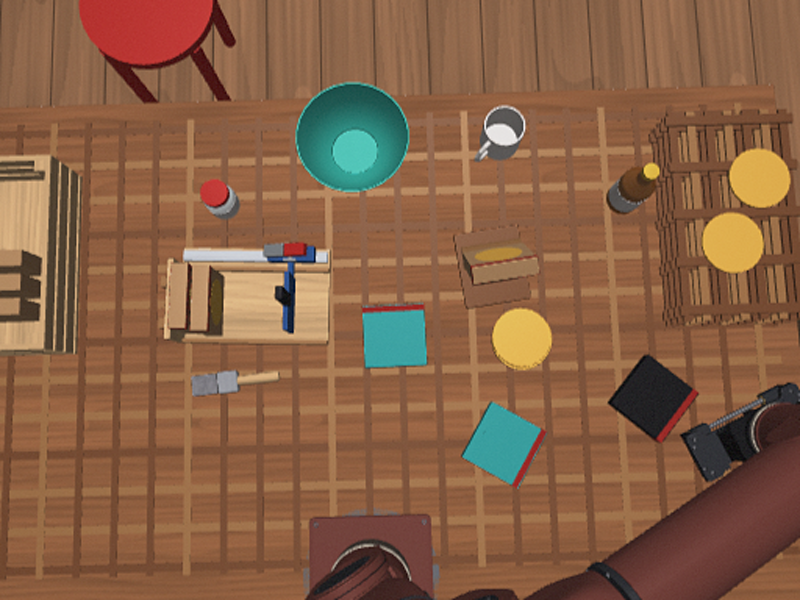

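The pictures show the stand and carton at about (500,265) in the top view and the tray at about (165–330, 250–345). The stop sits at about (288,297). Next I take enlarged crops.

```bash
cat > h.py <<'E'
import numpy as np,cv2
from workcell import env,claw,kin,telemetry,cams,sign_off
def ray(n,u,v,z,info=None):
    i=info or cams.camera_info(n);E=i["extrinsics"]
    d=E[:3,:3]@np.linalg.solve(i["mtx"],[u,v,1.]);o=E[:3,3]
    return o+d*(z-o[2])/d[2]
def proj(n,p,info=None):
    i=info or cams.camera_info(n);T=np.linalg.inv(i["extrinsics"])
    P=np.atleast_2d(p)@T[:3,:3].T+T[:3,3];q=P@i["mtx"].T;return q[:,:2]/q[:,2:]
def crop(img,x,y,w,h,s):
    c=cv2.resize(img[y:y+h,x:x+w],None,fx=s,fy=s,interpolation=cv2.INTER_CUBIC)
    for k in range(0,w,10):
        cv2.line(c,(k*s,0),(k*s,4 if (x+k)%50 else 12),(255,255,255),1)
        if (x+k)%20==0: cv2.putText(c,str(x+k),(k*s,22),0,.35,(255,255,255),1)
    for k in range(0,h,10):
        cv2.line(c,(0,k*s),(6,k*s),(255,255,255),1)
        if (y+k)%20==0: cv2.putText(c,str(y+k),(8,k*s+4),0,.35,(255,255,255),1)
    return c
E
python3 - <<'E'
from h import *
t=cams.read_camera("top");s=cams.read_camera("scene")
# c% of multiples of 10 for clean ticks
cv2.imwrite("pics/c1.png",np.hstack([crop(t,100,150,120,80,4),crop(t,285+5,140-0,60,80,4)]))
cv2.imwrite("pics/c2.png",np.hstack([crop(s,290,140,140,110,4)[:, :],crop(s,150,170,60,110,4)]))
E
```

```text
(no output)
```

View pics/c1.png

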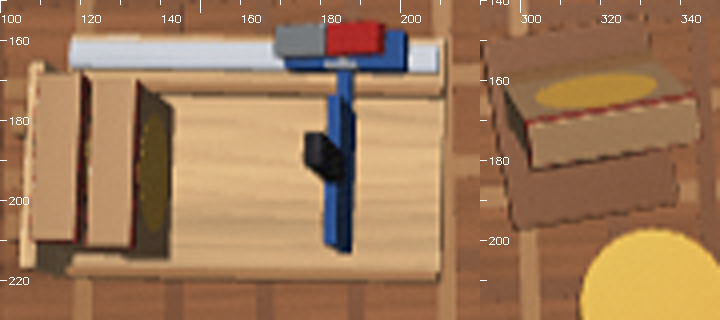

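View pics/c2.png

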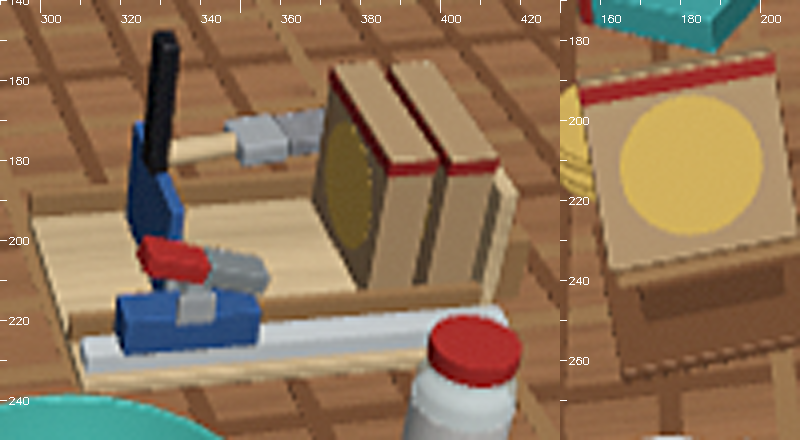

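The crops show the tray, the stop and the stand clearly. I fit their poses by least squares from points read in both cameras.

```bash
cat > fit.py <<'E'
from h import *
from scipy.optimize import least_squares
from scipy.spatial.transform import Rotation as Ro
I={n:cams.camera_info(n) for n in("top","scene")}
def Rz(a): return Ro.from_euler('z',a).as_matrix()
def fit(name,pts,model,x0):
    f=lambda p:np.concatenate([(proj(n,model(p,L),I[n])[0]-uv) for n,L,uv in pts])
    r=least_squares(f,x0,loss='soft_l1',x_scale=[10,10,.05]+[10]*(len(x0)-3))
    print(name,np.round(r.x,3));print(np.round(r.fun.reshape(-1,2),1).tolist());return r.x
c,s=lambda X,Y:(100+X/4,150+Y/4),lambda X,Y:(290+X/4,140+Y/4)
def tray(p,L): 
    L=np.array(L,float); 
    y=L[1]+(p[3] if L[3] else 0)
    return Rz(p[2])@[L[0],y,L[2]]+[p[0],p[1],0]
T=fit("tray",[("top",(55,-100,100,1),c(330,95)),("top",(-55,-100,100,1),c(324,250)),("top",(-55,-110,100,1),c(337,250)),
("top",(0,-108,200,1),c(316,152)),("scene",(0,-108,200,1),s(164,34)),
("top",(67,-160,32,0),c(441,91)),("top",(67,-160,12,0),c(441,97)),("scene",(-67,-160,12,0),s(34,214)),("scene",(67,-160,32,0),s(70,318)),
],tray,[560,100,0,0.])
def box(p,L): return Rz(p[2])@np.array(L,float)+[p[0],p[1],0]
def cart(n,q):
    C=[(60,-16,132),(-60,-16,132),(60,16,132),(-60,16,132)]
    return fit(n,[("top",C[i],q[i]) for i in range(4)],box,[T[0],T[1]+80,T[2]])
b=cart("b",[c(137.5,80),c(132,247),c(93,80),c(86,247)]);a=cart("a",[c(82,72),c(77,241),c(38,72),c(33,241)])
for k in(a,b): print("in tray",(Rz(T[2]).T@[k[0]-T[0],k[1]-T[1],0])[:2],k[2]-T[2])
for u,v in ((209.5,163.75),(117.5,163)): print("bar",Rz(T[2]).T@(ray("top",u,v,26)-[T[0],T[1],0]))
t=lambda X,Y:(290+(X-480)/4,140+Y/4)
z=lambda X,Y:(150+(X-560)/4,170+Y/4)
R25=Ro.from_euler('y',-25,degrees=True).as_matrix()
def st(p,L): return Rz(p[2])@(R25@np.array(L,float)+[100,0,45])+[p[0],p[1],0]
S=fit("stand",[("top",(16,60,120),t(527,122)),("top",(16,-60,120),t(693,94)),("top",(-16,60,120),t(533,166)),("top",(-16,-60,120),t(699,137)),
("scene",(16,-60,120),z(581,90)),("scene",(16,60,120),z(775,55)),("scene",(16,-60,0),z(612,270)),("scene",(16,60,0),(209.3,230.4))],st,[500,-200,0])
E
python3 fit.py
```

```text
tray [ 5.23521e+02  2.33261e+02 -3.50000e-02  1.25860e+01]
[[-0.5, -0.2], [-0.1, -1.3], [0.2, -1.3], [-0.3, -0.7], [-0.9, -0.5], [-0.9, 0.9], [-0.3, 0.5], [-1.2, -0.0], [-0.2, -2.6]]
b [ 5.24665e+02  2.92377e+02 -2.90000e-02]
[[0.0, -0.1], [-0.1, 0.1], [-0.0, -0.1], [0.1, 0.1]]
a [ 5.30759e+02  3.31189e+02 -1.90000e-02]
[[0.1, 0.1], [0.2, -0.2], [-0.1, 0.2], [-0.2, -0.1]]
in tray [ 3.84486243 98.1200339 ] 0.015886467936733355
in tray [-0.90224344 59.12050474] 0.00557671097446295
bar [  98.94668648 -159.34401221   26.        ]
bar [ 99.62091879 123.89285876  26.        ]
stand [ 5.09902e+02 -2.64536e+02  1.37000e-01]
[[-0.8, -0.4], [0.2, -0.4], [-0.9, -0.5], [-0.2, -0.2], [-1.0, -1.7], [-0.8, -1.4], [-0.5, 0.4], [0.7, -1.7]]
```

```bash
cat > plan.py <<'E'
from h import *
from scipy.spatial.transform import Rotation as Ro
def Rz(a): return Ro.from_euler('z',a).as_matrix()
TO,TR=np.array([524.5,233.5,0]),Rz(-0.033)
SO,SR=np.array([510.,-264.5,0]),Rz(0.137)
CR=SR@Ro.from_euler('y',-25,degrees=True).as_matrix(); CO=SO+SR@[100,0,45]   # carton on stand
tr=lambda *p: TO+TR@np.array(p,float)
t=np.radians(40)
def toolR(sgn):                       # in carton frame
    z=np.array([0,-np.sin(t),-np.cos(t)]);y=np.array([sgn,0,0.]);return np.c_[np.cross(y,z),y,z]
G=np.array([0,28,98.])                # grasp point in carton
PR=TR@Rz(np.pi/2)                     # placed carton orientation: its x along tray y
def tcp(O,R,sgn,back=0):
    r=R@toolR(sgn); return O+R@G+r[:,2]*(2-back), r
def down(sgn):                        # tool down, closing along tray y
    y=TR@[0,sgn,0];z=np.array([0,0,-1.]);return np.c_[np.cross(y,z),y,z]
E
python3 - <<'E'
from plan import *
for s in(1,-1):
    for nm,(p,r) in dict(pre=tcp(CO,CR,s,90),pick=tcp(CO,CR,s),lift=tcp(CO+[0,0,130],CR,s),over=tcp(tr(0,-3,150),PR,s),place=tcp(tr(0,-3,12),PR,s),placeback=tcp(tr(0,-3,12),PR,s,90),
      hand=(tr(0,-95,178),down(s)),hand2=(tr(0,16,178),down(s)),press=(tr(97,-15,107),down(s)),pressup=(tr(97,-15,180),down(s))).items():
        q=kin.solve_ik(p,r);print(s,nm,p.round(),None if q is None else np.round(q,2))
E
```

```text
1 pre [ 528. -177.  195.] [ 0.77 -0.03 -0.93  2.21  1.01  0.85 -0.86]
1 pick [ 565. -230.  132.] [ 0.69  0.2  -0.79  2.19  1.31  0.83 -1.04]
1 lift [ 565. -230.  262.] [ 0.71 -0.04 -0.73  2.07  0.9   0.84 -0.6 ]
1 over [498. 231. 246.] [ 0.41 -0.33 -1.04  2.16  0.27  0.62  0.68]
1 place [498. 231. 108.] [ 0.08  0.06 -0.92  2.31  1.14  0.62 -0.2 ]
1 placeback [440. 233. 177.] [-0.03 -0.25 -0.84  2.33  0.63  0.63  0.2 ]
1 hand [521. 139. 178.] [ 0.44  0.26 -0.89  1.78  0.22  1.2   1.02]
1 hand2 [525. 249. 178.] [ 0.31  0.42 -1.04  1.68  0.38  1.26  0.73]
1 press [621. 215. 107.] [ 0.26  0.62 -0.92  1.56  0.52  1.22  0.78]
1 pressup [621. 215. 180.] [ 0.24  0.53 -0.89  1.49  0.42  1.32  0.85]
-1 pre [ 528. -177.  195.] [-1.21 -0.19  0.96  2.28  1.16  1.01  2.2 ]
-1 pick [ 565. -230.  132.] [ 0.97  0.29 -1.1   2.18  1.39  0.93  2.08]
-1 lift [ 565. -230.  262.] [-1.27 -0.31  1.08  2.14  1.19  1.1   2.39]
-1 over [498. 231. 246.] [ 0.34 -0.3  -0.99  2.16  0.33  0.63 -2.52]
-1 place [498. 231. 108.] None
-1 placeback [440. 233. 177.] None
-1 hand [521. 139. 178.] [ 0.38  0.24 -0.82  1.78  0.19  1.2  -2.1 ]
-1 hand2 [525. 249. 178.] [ 0.25  0.38 -0.95  1.68  0.33  1.25 -2.37]
-1 press [621. 215. 107.] [ 0.17  0.57 -0.79  1.56  0.42  1.19 -2.3 ]
-1 pressup [621. 215. 180.] [ 0.21  0.52 -0.85  1.49  0.4   1.32 -2.28]
```

Sign +1 is reachable for every pose. I move to the pre-grasp and look with the wrist camera.

Run:
```python
from plan import *
claw.grip(80,45)
p,r=tcp(CO,CR,1,90)
env.move_ptp(p+[-60,0,170],r); env.move_ptp(p,r)
i=cams.camera_info("wrist");im=cams.read_camera("wrist")
box=[CO+CR@np.array([x,y,z]) for x in(-16,16) for y in(-60,60) for z in(0,120)]
uv=proj("wrist",box,i);print(uv.round().tolist(), telemetry.state()["time"])
im=cv2.resize(im,(800,600))
for a,b in((0,1),(2,3),(4,5),(6,7),(0,2),(1,3),(4,6),(5,7),(0,4),(1,5),(2,6),(3,7)):
    cv2.line(im,*[tuple(int(v*1.5625) for v in uv[k]) for k in(a,b)],(0,255,0),1)
cv2.imwrite("pics/w1.png",im)
```

```text
[[247.0, 175.0], [244.0, 271.0], [242.0, 90.0], [235.0, 201.0], [273.0, 175.0], [276.0, 271.0], [278.0, 90.0], [284.0, 201.0]] 3.2083
```

View pics/w1.png

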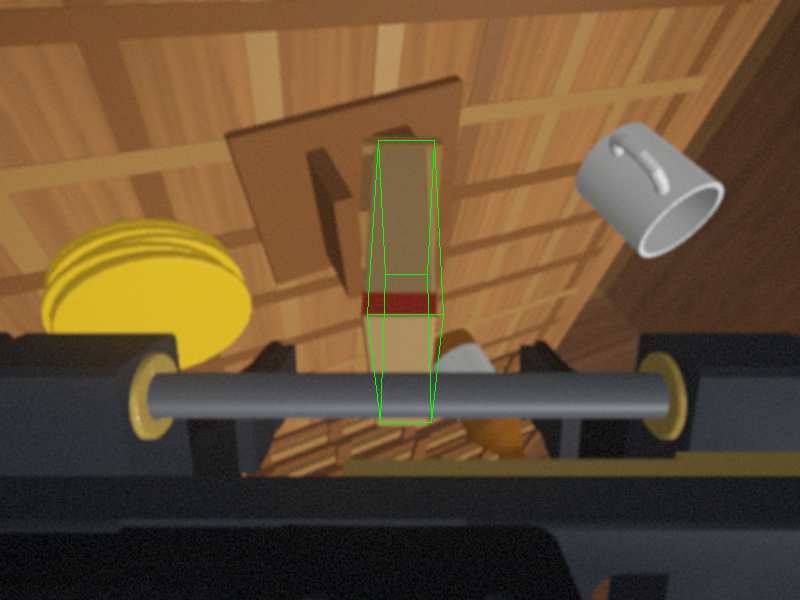

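The overlay fits to about 2 mm: the carton's near top edge is at X 363–436 and predicted at 367–443. I shift 2 mm towards the robot and pick.

```bash
sed -i 's/CO=SO+SR@\[100,0,45\]/CO=SO+SR@[98,0,44.5]/' plan.py
python3 - <<'E'
from plan import *
p,r=tcp(CO,CR,1); env.line_to(p,r,120)
print(telemetry.state()["wrist_force"]); claw.grip(20,45)
s=telemetry.state();print(s["gripper_width"],s["gripper_force"],s["wrist_force"])
env.line_to(p+CR[:,2]*25+[0,0,5],r,80)
env.line_to(p+CR[:,2]*25+[-20,20,130],r,150)
s=telemetry.state();print(s["gripper_width"],s["wrist_force"],s["wrist_torque"],s["time"])
cv2.imwrite("pics/w2.png",cams.read_camera("wrist"))
E
```

```text
[0.07515932 0.02927776 0.10087699]
31.9113203393035 44.96155918808654 [-0.09010171 -0.23314094 -0.24464074]
31.799604601716034 [-0.52294221  0.40784727 -2.67092287] [ 1.00495164  0.67247131 -0.00438227] 6.4917
```

View pics/w2.png

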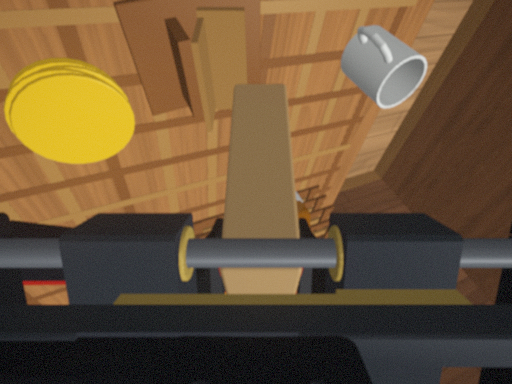

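The carton is held with its side face at about x 225–300, y 85–295. I check for slip in the grip against the predicted edges in both cameras.

```bash
cat >> plan.py <<'E'
def held(ang=0,sh=0):     # carton corners if held with slip ang about its x through G
    s=telemetry.state();r=np.array(s["tcp_rot"]);p=np.array(s["tcp_pos"]);R=r@toolR(1).T
    g=p-2*r[:,2]; Q=R@Ro.from_euler('x',ang).as_matrix()
    return np.array([g+Q@(np.array([x,y,z])-G) for x in(-16,16) for y in(-60,60) for z in(0,120)])
def wire(im,uv,k,col):
    for a,b in((0,1),(2,3),(4,5),(6,7),(0,2),(1,3),(4,6),(5,7),(0,4),(1,5),(2,6),(3,7)):
        cv2.line(im,*[tuple(int(v*k) for v in uv[j]) for j in(a,b)],col,1)
E
python3 - <<'E'
from plan import *
ims=[]
for n in("wrist","scene"):
    i=cams.camera_info(n);im=cams.read_camera(n)
    u=proj(n,held(),i)
    k=1 if n=="wrist" else 2
    x0,y0=(100,0) if n=="wrist" else np.maximum(0,(u.mean(0)-[100,96]).astype(int))
    im=im[y0:y0+384//k,x0:x0+(400//k)];im=cv2.resize(im,(400,384))
    wire(im,u-[x0,y0],k,(0,255,0));ims.append(im)
cv2.imwrite("pics/h1.png",np.hstack(ims))
E
```

```text
(no output)
```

View pics/h1.png

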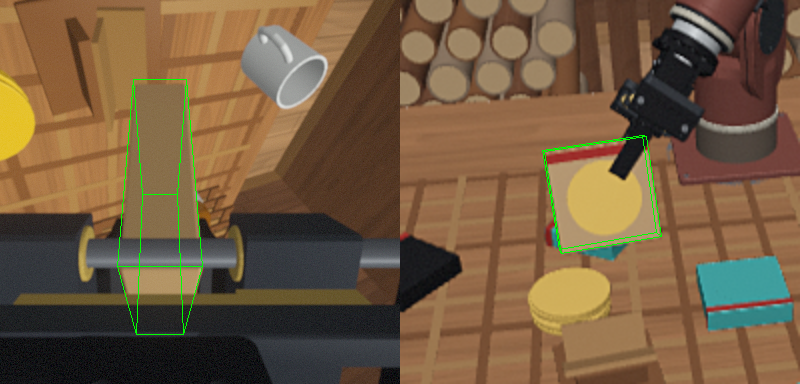

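Only about 1° of slip. I carry the carton over the tray, passing above the 200 mm handle, and lower it until contact.

Run:
```python
from plan import *
MR=Rz(0.137+0.7)@Ro.from_euler('y',-12,degrees=True).as_matrix()
env.move_ptp(*tcp(np.array([500,10,235.]),MR,1))
for h in(230,215,200):
    try: env.move_ptp(*tcp(tr(0,-3,h),PR,1));print(h);break
    except env.Unreachable: print("unreach",h)
p,r=tcp(tr(0,-3,19),PR,1)
env.line_to(p,r,120)
f0=telemetry.state()["wrist_force"];print(f0,telemetry.state()["time"])
for k in range(14):
    p=p-[0,0,1]; env.line_to(p,r,30)
    f=telemetry.state()["wrist_force"]
    if f[2]-f0[2]>2.5: break
print(k,f,telemetry.state()["tcp_pos"],p,telemetry.state()["time"])
c=held();print(c[:,2].round(1))
ims=[]
for n in("top","scene"):
    im=cams.read_camera(n);u=proj(n,c);x0,y0=(u.mean(0)-[67,75]).astype(int)
    im=cv2.resize(im[y0:y0+150,x0:x0+133],(400,450));wire(im,u-[x0,y0],3,(0,255,0));ims.append(im)
cv2.imwrite("pics/p1.png",np.hstack(ims))
```

```text
Traceback (most recent call last):
workcell.Unreachable: the arm cannot take that pose within its joint ranges
```

Run:
```python
from plan import *
MR=Rz(0.137+0.7)@Ro.from_euler('y',-12,degrees=True).as_matrix()
f=lambda q: None if q is None else np.round(q,2)
for x in(560,600,640): print(x,f(kin.solve_ik(*tcp(np.array([x,0,235.]),MR,1))))
for h in(235,225,215,205,190): print(h,f(kin.solve_ik(*tcp(tr(0,-3,h),PR,1))),f(kin.solve_ik(*tcp(tr(70,-3,h),PR,1))))
```

```text
560 [ 0.37 -0.36 -0.65  2.09  0.38  0.84  0.28]
600 [ 0.39 -0.25 -0.67  2.03  0.47  0.83  0.22]
640 [ 0.4  -0.15 -0.7   1.96  0.56  0.84  0.16]
235 [-0.02 -0.31 -0.65  2.05  0.36  0.83  0.66] [ 0.09 -0.16 -0.71  1.95  0.44  0.8   0.66]
225 [-0.02 -0.3  -0.67  2.06  0.37  0.82  0.64] [ 0.11 -0.15 -0.73  1.96  0.46  0.78  0.65]
215 [-0.01 -0.29 -0.68  2.08  0.38  0.8   0.62] [ 0.12 -0.15 -0.75  1.98  0.47  0.76  0.63]
205 [ 0.01 -0.29 -0.7   2.09  0.39  0.78  0.61] [ 0.14 -0.14 -0.77  1.99  0.49  0.74  0.61]
190 [ 0.03 -0.28 -0.72  2.11  0.41  0.75  0.58] [ 0.17 -0.12 -0.8   2.01  0.52  0.72  0.57]
```

Run:
```python
from plan import *
MR=Rz(0.137+0.7)@Ro.from_euler('y',-12,degrees=True).as_matrix()
env.move_ptp(*tcp(np.array([600,0,235.]),MR,1))
env.move_ptp(*tcp(tr(0,-3,228),PR,1))
p,r=tcp(tr(0,-3,19),PR,1)
env.line_to(p,r,120)
f0=telemetry.state()["wrist_force"];print(f0,telemetry.state()["time"])
for k in range(14):
    p=p-[0,0,1]; env.line_to(p,r,30)
    f=telemetry.state()["wrist_force"]
    if f[2]-f0[2]>2.5: break
print(k,f,telemetry.state()["tcp_pos"],p,telemetry.state()["time"])
c=held();print(c[:,2].round(1))
ims=[]
for n in("top","scene"):
    im=cams.read_camera(n);u=proj(n,c);x0,y0=(u.mean(0)-[67,75]).astype(int)
    im=cv2.resize(im[y0:y0+150,x0:x0+133],(399,450));wire(im,u-[x0,y0],3,(0,255,0));ims.append(im)
cv2.imwrite("pics/p1.png",np.hstack(ims))
```

```text
[-0.08405302  0.44851464 -1.12719468] 10.3667
8 [-4.8300462  -2.14278108  7.04842193] [498.13628503 231.55942258 107.17858632] [497.70113787 231.38304937 106.46791111] 12.6167
[ 10.8 130.8  10.7 130.7  10.8 130.8  10.7 130.7]
```

View pics/p1.png

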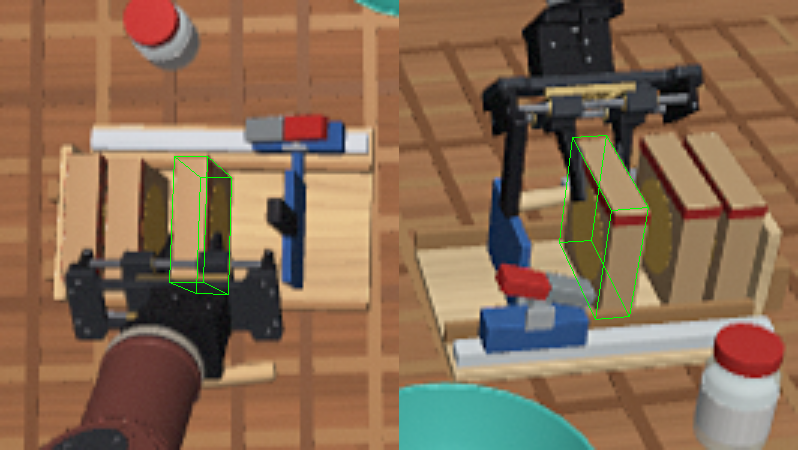

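Contact came at the tray-floor height and the carton stands upright between b and the stop, with clear gaps. I release it, retreat and grip the handle.

Run:
```python
from plan import *
claw.grip(46,10)
s=telemetry.state();p=np.array(s["tcp_pos"]);r=np.array(s["tcp_rot"])
env.line_to(p-r[:,2]*85,r,120); env.line_to(p-r[:,2]*85+[0,0,75],r,150)
d=down(1)
env.move_ptp(tr(-20,-60,285),d); claw.grip(60)
env.move_ptp(tr(0,-95.4,245),d)
i=cams.camera_info("wrist");w=cams.read_camera("wrist");t=cams.read_camera("top")
print(proj("wrist",tr(0,-95.4,200),i))
cv2.imwrite("pics/k1.png",np.hstack([w,cv2.resize(t[140:235,100:171+0],(287,384))]))
print(telemetry.state()["time"])
```

```text
[[262.13662994 220.76837261]]
16.5333
```

View pics/k1.png

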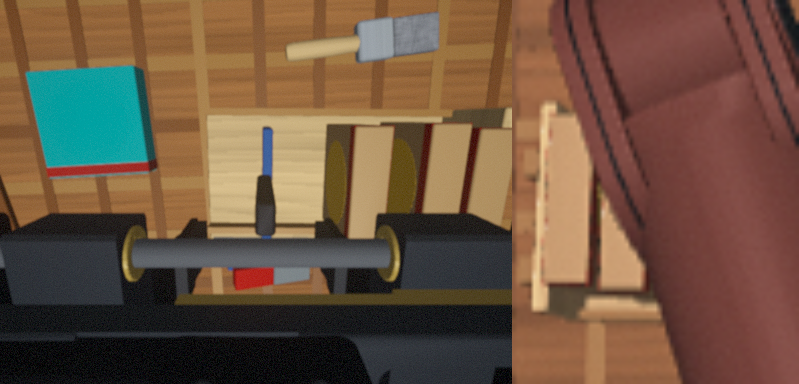

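The handle is centred at pixel (265,221), against a prediction of (262,221), and the three cartons are standing. I grip it and slide.

Run:
```python
from plan import *
d=down(1);yh=TR[:,1]
env.line_to(tr(0,-95.4,178),d,100); claw.grip(8,40)
s=telemetry.state();print(s["gripper_width"],s["wrist_force"])
y=-95.4
env.line_to(tr(0,0,178),d,60); y=0
L=[]
while y<28:
    y+=1.5; env.line_to(tr(0,y,178),d,40)
    s=telemetry.state();f=float(s["wrist_force"]@yh);a=float(((s["tcp_pos"]-TO)@TR)[1]);L.append((y,round(a,1),round(f,1)))
    if f<-16: break
print(L,s["wrist_force"],s["time"])
```

```text
13.504549713175246 [ 0.60082473  1.8349766  -0.20863705]
[(1.5, 2.1, -3.5), (3.0, 3.6, -4.2), (4.5, 5.0, -4.1), (6.0, 6.4, -5.1), (7.5, 7.8, -4.9), (9.0, 9.2, -4.7), (10.5, 10.7, -5.5), (12.0, 12.1, -4.7), (13.5, 13.5, -5.8), (15.0, 13.8, -10.2), (16.5, 13.8, -14.2), (18.0, 13.9, -19.5)] [ -0.77042621 -19.49466139   7.29765159] 22.9333
```

The force jumps as the cartons come snug at y=13.9, so my tray y is about 2 mm off. I release, lift clear and press the red end.

Run:
```python
from plan import *
d=down(1)
env.line_to(tr(0,15,178),d,40); claw.grip(50,10)
env.line_to(tr(0,14.5,262),d,120); claw.grip(0,20)
env.move_ptp(tr(98,-15,230),d); env.line_to(tr(98,-15,136),d,120)
f0=telemetry.state()["wrist_force"][2];L=[]
z=136
while z>104.5:
    z-=2; env.line_to(tr(98,-15-(136-z)*.15,z),d,50)
    s=telemetry.state();L.append((z-17,round(float(s["wrist_force"][2]-f0),1)))
    if L[-1][1]>12: break
print(L); env.line_to(tr(98,-17,180),d,120)
env.line_to(tr(98,-17,260),d,150); env.move_ptp(tr(-60,-160,330),d)
print(telemetry.state()["time"])
t=cams.read_camera("top");s=cams.read_camera("scene")
cv2.imwrite("pics/f1.png",np.hstack([crop(s,290,140,130,110,3),crop(t,90,140,130,110,3)]))
```

```text
[(117, -1.2), (115, -1.4), (113, -1.6), (111, -1.7), (109, -1.2), (107, 0.2), (105, 4.4), (103, 0.6), (101, -1.0), (99, -1.2), (97, -0.6), (95, -1.4), (93, -0.5), (91, -1.4), (89, 0.3), (87, 12.2)]
33.7917
```

View pics/f1.png

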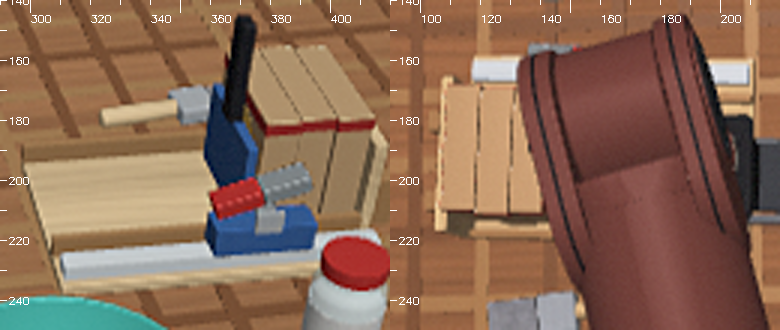

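The picture shows the red end down and locked at about (365,205). All three cartons are snug against the end wall and the brush and jar have not moved.

```bash
python3 -c "
from h import *
print(sign_off())"
```

```text
the job is handed in; nothing more can be done
None
```

The job is handed in: the carton stands upright in the tray, all three cartons were slid snug against the end wall, and the catch was then pressed over to locked, at 33.8 s of the 58 s allowed; the jar and brush look undisturbed, and the crackers were last seen in place just after the pick.

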